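# Ready a vial over the shaker's holder

### The job

Get the vial shaker ready to load: push its holder block along the guide rods fully home against the drive head, then swing the latch right round until it lies across behind the block. Then pick up the glass sample vial, bring it across to the shaker without disturbing the jars and the tin, and finish holding it still and upright about one centimetre above the bore of the holder, centred on it and not touching the shaker. The job ends with the vial still in the gripper: do not lower it into the bore, put it down or let go.

Things in the scene. Friction and masses are not known exactly. Their poses are not given: they have to be found in the camera images.
- shaker: Vial shaker standing on the table, fixed in place (it cannot be pushed away): grey base plate 205 x 120 mm, top face at z = 12 mm, with a white drive head (42 mm along x, 84 mm along y, top at z = 90 mm) at its +x end. Origin: on the table under the middle of the plate; +x is the way in which the holder block slides home, z up. The head's centre is at x = +75 mm, y = 0.
- holder (a joint): Slide of the aluminium holder block along the shaker's +x. 0 = drawn fully back, 0.045 m = fully home by the head (end stop). Starts between 0 and 0.015. Needs about 2 N, stays where it is left. The block is 60 x 60 mm, its top at z = 61 mm; a low foot (44 mm wide, top at z = 28 mm) reaches 25 mm further back from its rear (-x) face.
- push_face (a point): Centre of the upper part of the block's flat rear face (faces the shaker's -x), 46 mm above the table: push here towards +x, above the foot. Moves with the block. Axes as the shaker's.
- bore_mouth (a point): Centre of the mouth of the round bore (31 mm wide, 36 mm deep, axis vertical) in the block's top face, 61 mm above the table. Moves with the block. Axes as the shaker's.
- latch (a joint): Angle of the latch, a flat steel lever (top at z = 28 mm) turning about a vertical pivot at the -y edge of the shaker. 0 = it points back along the shaker's -x, beside the block's way; grows clockwise seen from above, 1.571 rad (end stop) = it points along +y, across behind the foot of the block when this is home. Starts between -0.35 and 0.1. Stays where it is left, needs about 1 N at its pin.
- latch_pin (a point): On the upright round pin (12 mm thick, free from z = 28 to 75 mm) at the latch's free end, 55 mm from the pivot: on its axis, 56 mm above the table. Pinch or push it from above.
- latch_hinge (a point): On the latch's vertical pivot axis, 56 mm above the table; shaker frame x = -42, y = -48 mm.
- vial_center (a point): Centre of the closed glass sample vial with a screw cap, the only vial: upright cylinder 27 mm wide, 70 mm tall, standing on the table; about 40 g. The point lies 35 mm above its foot, on its axis; z along the axis.
- vial_foot (a point): Centre of the vial's underside, 35 mm below its centre.
- vial: The same vial; origin at the centre of its underside.
- jar_tall: Bystander: plastic sample jar with screw lid, 68 mm wide, 109 mm tall. Origin at the centre of its underside. Leave alone.
- jar_short: Bystander: plastic sample jar with screw lid, 60 mm wide, 84 mm tall. Origin at the centre of its underside. Leave alone.
- tin: Bystander: flat round metal tin, 64 mm wide, 30 mm tall. Origin at the centre of its underside. Leave alone.
Mind the look-alikes: they are no part of the job. Leave any blue look-alike of the vial alone.

How it is judged (in metres and radians):
On the way, in this order (a step that is already met when the one before it is completed fails the run):
1. the holder block is pushed home (value of joint holder above 0.041 m), for 0.2 s.
2. the latch is swung across behind it (value of joint latch above 1.4 rad and value of joint holder above 0.041 m), for 0.2 s.
3. the vial is held over the holder, clear of it (horizontal distance between vial_foot and bore_mouth below 0.02 m and z of vial_foot in the frame of bore_mouth above 0.002 m), for 0.1 s.
At the end, for the whole second after the job is handed in: Holder block home within 4 mm, latch turned to at least 1.4 rad, the vial held in the fingers at rest, upright within 8 degrees, its foot 3 to 20 mm above the bore's mouth and within 6 mm of its axis, not touching the shaker; jars and tin within 20 mm of where they stood (all of step 2 and horizontal distance between vial_foot and bore_mouth below 0.006 m and z of vial_foot in the frame of bore_mouth between 0.003 and 0.02 m and angle between vial_center's own z axis and vertical below 0.14 rad and contact force between vial and the fingers above 0.5 N and contact force between vial and shaker below 0.05 N and linear speed of vial below 0.02 m/s and distance of each of jar_tall, jar_short, tin from where it was at the start of the episode below 0.02 m); the arm keeps its last pose, push and grip.
It fails at once if a jar or the tin is pushed away or tipped (distance of any of jar_tall, jar_short, tin from where it was at the start of the episode above 0.02 m or angle between any of jar_tall, jar_short's own z axis and vertical above 0.35 rad).
It fails at once if the vial is lowered into the bore (horizontal distance between vial_foot and bore_mouth below 0.01 m and z of vial_foot in the frame of bore_mouth below -0.004 m).
It also fails if it takes over 67 s, if anything falls off the work surface, if the arm or the gripper's body presses on something with over 40 N, if the wrist force passes 120 N, or if a joint passes its speed limit or range.

### The arm

A 6-joint arm with a two-finger parallel gripper is mounted at the origin on a cart in front of the work surface, level with it; the furniture and walls round the work are solid. World frame = base frame: x ahead of the robot, y to its left, z up, the work surface at z = 0. Lengths are in mm, angles in rad, forces in N, time in s.
With the tool pointing down it reaches from about 275 to 1000 mm from the base axis. Payload 8.4 kg.
Tool frame: the origin (TCP) lies midway between the tips of the shut fingers; the grasp point (between the pads) lies r.grasp_offset behind it (r.grasp_offset is the distance from the TCP to the grasp point, in mm); z points along the fingers, y is the direction in which the jaws open and shut (so a half turn about z gives the same grasp; the last joint's range is limited). The gripper opens to 85 mm and grips with 20 to 120 N. Pads are 22 mm wide; open, the fingers measure 114 mm over their backs; the gripper's body (76 mm by 85 mm) begins 54 mm behind the grasp point. The pads swing forward as they close: fully open they stand 13 mm farther back than shut.
Start: joints at [1.146, 0.353, 1.633, -0, 1.155, -0.002], TCP at [256.446, 569.968, 231.281] pointing down, gripper open.
Joint ranges: [-2.63, 2.63], [-0.92, 2.1], [0.06, 2.66], [-1.3, 4.44], [0, 2.69], [-3.02, 3.02]. Speed limits (rad/s): [2.22, 2.22, 2.79, 3.14, 3.14, 3.14].

### API

Orientations are given as [roll, pitch, yaw] about the fixed x, y, z axes, in that order (R = Rz(yaw) Ry(pitch) Rx(roll)).
In Python, from rig import r gives the robot as it stands.
- The arm moves only by the tool jog_arm, never from a script. Its argument "series" is a list that holds one entry, the list of rows, each a list of 7 numbers: the shift along the tool's x, y, z in cm, then the turn, a rotation vector about the tool's x, y, z in degrees, then the finger opening in cm, from 0 to 8.54. A call has 1 to 5 rows; each row is the pose to reach, as a shift and turn from the pose commanded when the call began, along the tool's axes at that moment; what a row does not reach only later rows make up. A row lasts 1/8 s, in which the tool goes at most 62.5 mm and 10.7 degrees, less where a joint would pass 70% of its speed; a pose out of reach is approached as far as the arm can. A call with a gripper value outside its range is refused whole. The fingers move at their own pace and stop on an object; "newtons" is the grip in N (left out, the last holds). Time passes only in rows, so rows that repeat a pose let the fingers close. It gives the time, the measured TCP pose, the force and the opening at its end, in the units of the state.
- r.sense(): the state, without advancing time (a new reading comes with each control period).
- r.grab_frame(name): name is "scene" or "side" or "wrist"; returns the picture (420x560x3 uint8, red, green, blue); there is no depth.
- r.calibration(name): a dict with "mtx" (3x3 intrinsics, pixels), "origin" and "attitude" of the camera in the world; the wrist camera has in their place "T_tool_cam" (4x4, takes a point from camera to tool coordinates, whose origin is the TCP and whose axes are the flange's). Camera axes: x right, y down, z forward; pixel columns grow to the right and rows downward; lengths in mm; the calibration is good to about 2 mm. A picture is of the moment at which its call begins: read the wrist's pose just before it. calibration takes no time and is no camera call.
- r.sign_off(): hands the job in, once; it reports no verdict.
The state is a dict: "clock": time; "qpos": joint angles; "qvel": joint speeds; "joint_efforts": joint torques, N m; "eef_pos": TCP position; "tcp_rot": TCP orientation; "contact_force": force on the tool from outside, world axes, zero at the start; "wrist_torque": the same for the moment, N m; "opening": opening from 0.0 (shut) to 1.0 (fully open).
Only numpy, scipy, OpenCV 4.12 (cv2) and the standard library are available. Lean on these libraries where they do the work, as an engineer would, in place of code of your own. Each camera call takes 0.05 s, during which the arm holds its last target.

## Working session

There is one attempt and no reset: what is moved stays moved. The work goes in short steps, Python scripts to look and compute and a tool call to move; the robot and the scene stay as the last step left them, time stands still between calls to the robot, and variables do not carry over. Pictures are saved under pics/ and viewed, and the job is handed in when it is done.

Besides the shell and the picture viewer there is one more tool, called after "Call:" as a command line: name --argument value ..., lists and objects as JSON in quotes. jog_arm: Moves the arm, as the interface text tells. Its arguments: {"type":"object","properties":{"series":{"type":"array","items":{"type":"array","items":{"type":"array","items":{"type":"number"}}}},"newtons":{"type":"number"}},"required":["series"]}

```bash
ls; mkdir -p pics
python3 - <<'E'
from rig import r
import cv2,numpy as np
np.set_printoptions(precision=4,suppress=True)
print(r.sense()); print(r.grasp_offset)
for n in ("scene","side","wrist"):
    print(n,r.calibration(n))
    im=r.grab_frame(n); cv2.imwrite(f"pics/{n}0.png",cv2.cvtColor(im,cv2.COLOR_RGB2BGR))
E
```

```text
pics
{'clock': 0.0, 'qpos': array([ 1.1456,  0.3537,  1.6342, -0.    ,  1.1552, -0.0024]), 'qvel': array([-0.0005, -0.0013, -0.0003,  0.0004,  0.0006, -0.0021]), 'joint_efforts': array([  0.    , -60.5258, -34.2074,  -0.    ,   0.0095,   0.    ]), 'eef_pos': array([256.2416, 569.5124, 230.5326]), 'tcp_rot': array([-3.1401, -0.    ,  2.7188]), 'contact_force': array([ 0.3181,  0.0254, -0.8432]), 'wrist_torque': array([ 0.0325, -0.0223, -0.0005]), 'opening': 1.002462415946105}
18.700000000000003
scene {'mtx': array([[541.7915,   0.    , 277.1503],
       [  0.    , 541.7915, 208.5041],
       [  0.    ,   0.    ,   1.    ]]), 'origin': array([622.4134, 679.1684, 778.4395]), 'attitude': array([-2.3527, -0.0018,  3.0901])}
side {'mtx': array([[432.2729,   0.    , 277.8236],
       [  0.    , 432.2729, 207.6358],
       [  0.    ,   0.    ,   1.    ]]), 'origin': array([328.555 , 544.6412, 639.1368]), 'attitude': array([-2.3263,  0.0203, -2.7612])}
wrist {'mtx': array([[331.8642,   0.    , 276.071 ],
       [  0.    , 331.8642, 205.3046],
       [  0.    ,   0.    ,   1.    ]]), 'T_tool_cam': array([[   0.0001,   -0.9568,   -0.2908,   72.6947],
       [   1.    ,    0.0002,   -0.0002,   -0.5211],
       [   0.0002,   -0.2908,    0.9568, -142.3601],
       [   0.    ,    0.    ,    0.    ,    1.    ]])}
```

View pics/scene0.png

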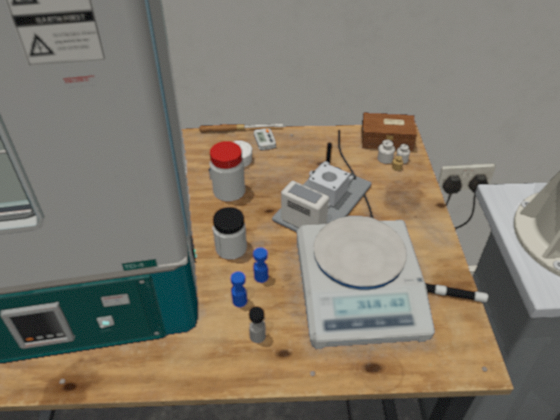

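View pics/side0.png

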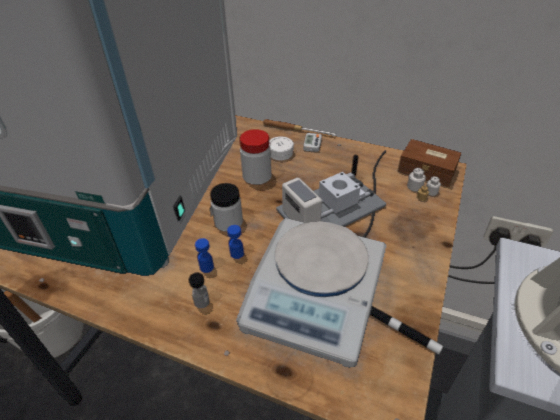

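View pics/wrist0.png

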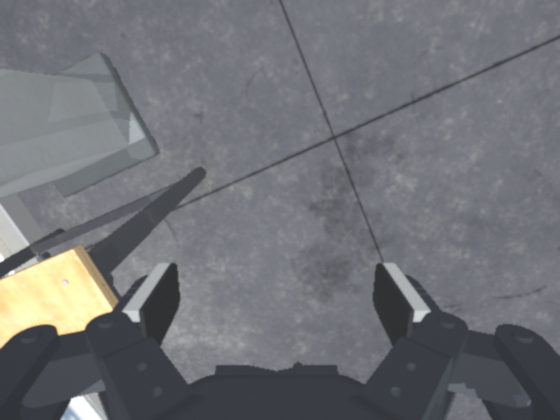

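Scene view: shaker at about (325,190), with the white drive head at (305,203) and the block at (330,180). The latch pin is black at (329,152). Vial candidates are the grey vial with black cap at (257,325) and two blue look-alikes at (239,290) and (260,265). The task says to leave blue ones alone, so the grey one fits. I'll confirm that in enlarged crops.

```bash
cat > h.py <<'E'
import numpy as np,cv2
from scipy.spatial.transform import Rotation as R
from rig import r
np.set_printoptions(precision=2,suppress=True)
def cam(n):
    c=r.calibration(n); 
    if n!="wrist": return c["mtx"],R.from_euler("xyz",c["attitude"]).as_matrix(),np.array(c["origin"])
    s=r.sense(); Rt=R.from_euler("xyz",s["tcp_rot"]).as_matrix(); T=c["T_tool_cam"]
    return c["mtx"],Rt@T[:3,:3],Rt@T[:3,3]+s["eef_pos"]
def proj(C,P):
    K,Rm,o=C; q=(np.atleast_2d(P)-o)@Rm; q=q@K.T; return q[:,:2]/q[:,2:]
def ray(C,uv,z):
    K,Rm,o=C; d=Rm@np.linalg.solve(K,[uv[0],uv[1],1]); return o+d*(z-o[2])/d[2]
def tri(obs):
    A=np.zeros((3,3));b=np.zeros(3)
    for C,uv in obs:
        K,Rm,o=C; d=Rm@np.linalg.solve(K,[uv[0],uv[1],1]); d/=np.linalg.norm(d); M=np.eye(3)-np.outer(d,d); A+=M;b+=M@o
    return np.linalg.solve(A,b)
def save(n,name,crop=None,k=1):
    im=cv2.cvtColor(r.grab_frame(n),cv2.COLOR_RGB2BGR); cv2.imwrite(f"pics/{name}_raw.png",im)
    return im
def crop(im,x0,y0,x1,y1,k,out):
    cv2.imwrite(out,cv2.resize(im[y0:y1,x0:x1],None,fx=k,fy=k,interpolation=cv2.INTER_CUBIC))
E
python3 - <<'E'
from h import *
a=cv2.imread("pics/scene0.png");b=cv2.imread("pics/side0.png")
crop(a,265,130,385,245,5,"pics/s_sh.png")
crop(b,270,140,400,240,6,"pics/d_sh.png")
x=cv2.resize(a[235:350,215:295],None,fx=5,fy=5,interpolation=cv2.INTER_CUBIC)
y=cv2.resize(b[225:340,170:250],None,fx=5,fy=5,interpolation=cv2.INTER_CUBIC)
cv2.imwrite("pics/vial.png",np.hstack([x,y]))
E
```

```text
(no output)
```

View pics/s_sh.png

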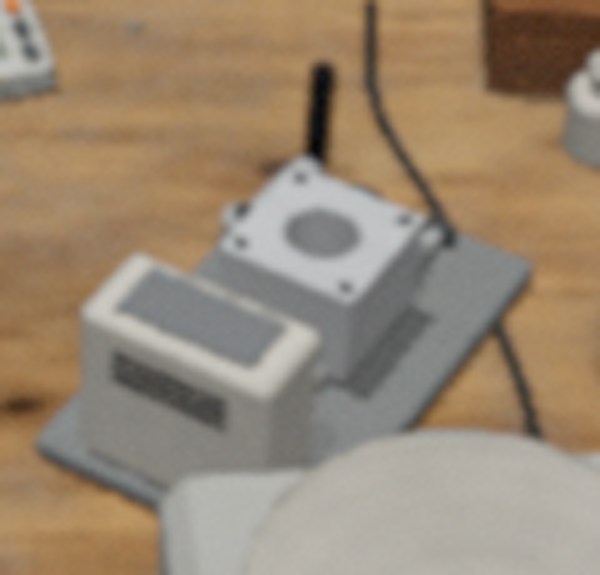

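View pics/d_sh.png

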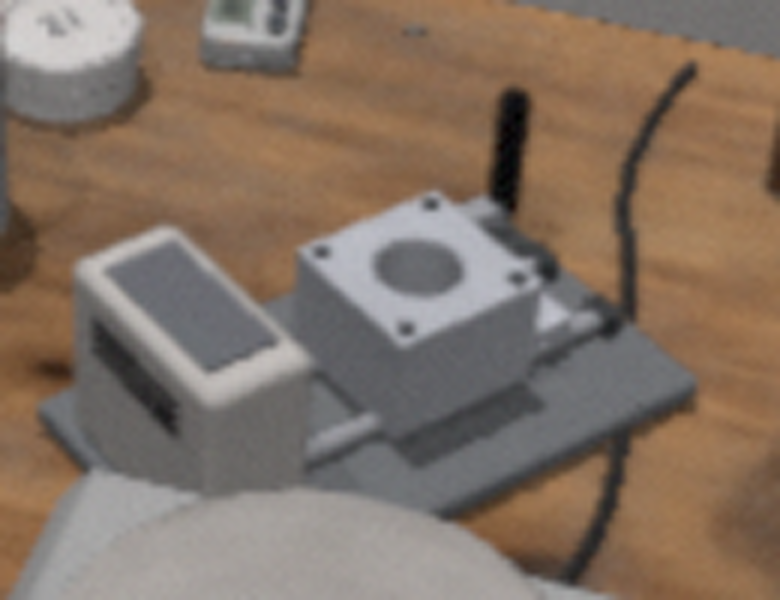

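View pics/vial.png

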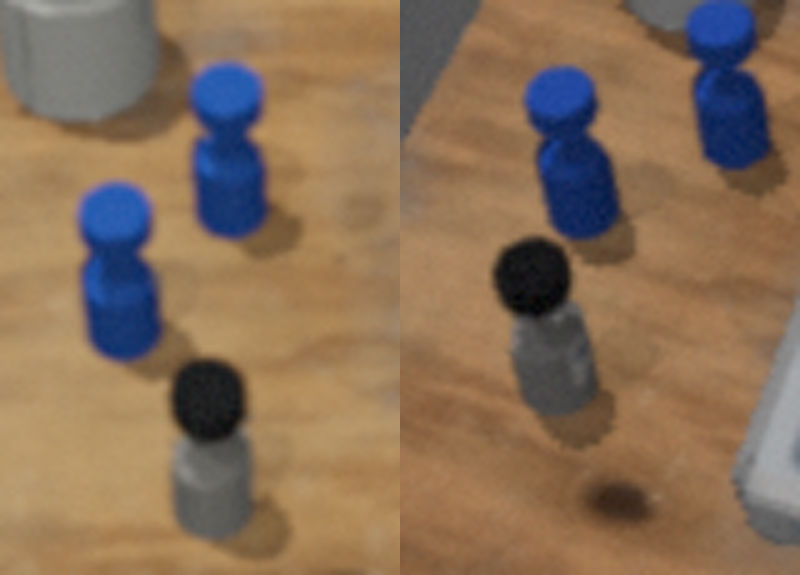

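```bash
cat > m.py <<'E'
from h import *
S,D=cam("scene"),cam("side")
s=lambda p:np.array([(p[0]+.5)/5-.5+265,(p[1]+.5)/5-.5+130])
d=lambda p:np.array([(p[0]+.5)/6-.5+270,(p[1]+.5)/6-.5+140])
pts={"bore":((322,233),(419,267),61),"c_back":((308,157),(433,192),61),"c_left":((220,250),(298,250),61),"c_right":((432,222),(545,285),61),"c_front":((350,302),(403,347),61),
"plR":((530,266),(694,380),12),"plL":((42,446),(42,408),12),"pintop":((321,68),(514,92),75)}
for k,(a,b,z) in pts.items():
    print(k,ray(S,s(a),z),ray(D,d(b),z),tri([(S,s(a)),(D,d(b))]))
v=lambda p:np.array([(p[0]+.5)/5-.5+215,(p[1]+.5)/5-.5+235])
w=lambda p:np.array([(p[0]-400+.5)/5-.5+170,(p[1]+.5)/5-.5+225])
print("cap",ray(S,v((208,396)),70),ray(D,w((532,273)),70),tri([(S,v((208,396))),(D,w((532,273)))]))
E
python3 m.py
```

```text
bore [ 475.61 -128.7    61.  ] [ 474.73 -131.44   61.  ] [ 475.05 -132.04   59.27]
c_back [ 475.73 -176.09   61.  ] [ 481.41 -172.93   61.  ] [ 478.43 -160.06   72.9 ]
c_left [ 517.3  -120.56   61.  ] [ 516.39 -125.67   61.  ] [ 516.72 -125.31   59.04]
c_right [ 430.66 -133.16   61.  ] [ 432.09 -137.19   61.  ] [ 431.33 -130.78   64.79]
c_front [469.56 -87.79  61.  ] [468.41 -89.91  61.  ] [468.89 -91.47  58.58]
plR [ 380.42 -158.62   12.  ] [ 379.18 -162.81   12.  ] [ 379.35 -163.      9.93]
plL [590.91 -63.22  12.  ] [590.15 -68.25  12.  ] [590.73 -68.24   9.42]
pintop [ 466.42 -216.99   75.  ] [ 466.  -221.7   75. ] [ 465.95 -219.65   74.73]
cap [628.79 196.74  70.  ] [625.88 194.    70.  ] [628.96 191.04  63.36]
```

```bash
cat > fit.py <<'E'
from m import *
from scipy.optimize import least_squares
def sh(p,x): c,s_=np.cos(x[2]),np.sin(x[2]); return np.array([x[0]+c*p[0]-s_*p[1],x[1]+s_*p[0]+c*p[1],p[2]])
def model(x):
    b=x[3] # bore x
    L=np.array([-42-55*np.cos(x[4]),-48+55*np.sin(x[4]),75])
    M={"bore":(b,0,61),"c_back":(b-30,-30,61),"c_left":(b+30,-30,61),"c_right":(b-30,30,61),"c_front":(b+30,30,61),"plR":(-102.5,60,12),"plL":(102.5,-60,12),"pintop":L}
    return {k:sh(v,x) for k,v in M.items()}
def res(x):
    o=[]
    for k,P in model(x).items():
        if k=="c_back": continue
        o.append(proj(S,P)[0]+x[5:7]-s(pts[k][0])); o.append(proj(D,P)[0]+x[7:9]-d(pts[k][1]))
    return np.concatenate([np.concatenate(o),np.array(x[5:9])*.3])
if __name__=="__main__":
    f=least_squares(res,[485,-113,.87,-20,-.1,0,0,0,0])
    print(f.x,f.cost); print(f.fun.reshape(-1,2))
    for n,p in {"bore":(f.x[3],0),"pushface":(f.x[3]-30,0),"hinge":(-42,-48)}.items(): print(n,sh((*p,0),f.x))
    print(model(f.x)["pintop"])
    for n,C,uv,z in [("oven s",S,(196,325),0),("oven d",D,(165,268),0),("jt",S,(226,153),109),("jt",D,(255,140),109),("js",S,(229,219),84),("js",D,(225,194),84),("tin",S,(240,152),30),("tin",D,(281,146),30),("balpan",S,(360,250),70),("balR",S,(415,228),0),("balL",S,(298,230),40),("balBL",S,(310,335),40),("b1",S,(238,279),70),("b2",S,(260,255),70),("shfar",S,(188,130),0)]:
        print(n,ray(C,uv,z))
E
python3 fit.py | tail -45
```

```text
bore [ 475.61 -128.7    61.  ] [ 474.73 -131.44   61.  ] [ 475.05 -132.04   59.27]
c_back [ 475.73 -176.09   61.  ] [ 481.41 -172.93   61.  ] [ 478.43 -160.06   72.9 ]
c_left [ 517.3  -120.56   61.  ] [ 516.39 -125.67   61.  ] [ 516.72 -125.31   59.04]
c_right [ 430.66 -133.16   61.  ] [ 432.09 -137.19   61.  ] [ 431.33 -130.78   64.79]
c_front [469.56 -87.79  61.  ] [468.41 -89.91  61.  ] [468.89 -91.47  58.58]
plR [ 380.42 -158.62   12.  ] [ 379.18 -162.81   12.  ] [ 379.35 -163.      9.93]
plL [590.91 -63.22  12.  ] [590.15 -68.25  12.  ] [590.73 -68.24   9.42]
pintop [ 466.42 -216.99   75.  ] [ 466.  -221.7   75. ] [ 465.95 -219.65   74.73]
cap [628.79 196.74  70.  ] [625.88 194.    70.  ] [628.96 191.04  63.36]
[ 485.96 -121.4     0.95  -18.49    0.05    0.68    2.98   -0.3     1.6 ] 6.039303557388193
[[ 0.38  0.42]
 [ 0.13  0.07]
 [ 0.38  0.04]
 [-0.07  0.46]
 [-1.45 -0.37]
 [-0.18 -0.45]
 [ 0.95  0.57]
 [ 0.49  0.15]
 [ 0.98 -0.74]
 [ 1.1  -0.46]
 [-1.2  -0.32]
 [-1.32 -0.14]
 [-0.1   0.14]
 [-0.12  0.23]
 [ 0.2   0.89]
 [-0.09  0.48]]
bore [ 475.26 -136.48    0.  ]
pushface [ 457.9  -160.95    0.  ]
hinge [ 500.81 -183.43    0.  ]
[ 466.9  -226.73   75.  ]
oven s [730.69 166.28   0.  ]
oven d [730.64 148.8    0.  ]
jt [ 678.4  -152.76  109.  ]
jt [ 672.24 -153.76  109.  ]
js [672.28   3.11  84.  ]
js [668.53   1.61  84.  ]
tin [ 654.45 -252.9    30.  ]
tin [ 653.82 -256.26   30.  ]
balpan [446.99  75.21  70.  ]
balR [312.33 -35.74   0.  ]
balL [546.95  -4.81  40.  ]
balBL [545.86 219.96  40.  ]
b1 [656.97 127.48  70.  ]
b2 [619.44  77.86  70.  ]
shfar [ 779.4 -379.7    0. ]
```

```bash
cat > go.py <<'E'
import sys
from h import *
def delta(x,y,z,yaw):
    st=r.sense(); Rt=R.from_euler("xyz",st["tcp_rot"]).as_matrix()
    dt=Rt.T@(np.array([x,y,z])-st["eef_pos"])/10
    Rg=R.from_euler("xyz",[np.pi,0,yaw]).as_matrix()
    rv=R.from_matrix(Rt.T@Rg).as_rotvec(degrees=True)
    print("clock",st["clock"],"pos",st["eef_pos"],"rpy",st["tcp_rot"],"F",st["contact_force"],"open",st["opening"])
    print("dist",np.linalg.norm(dt),"row",np.round(dt,2),np.round(rv,1))
if __name__=="__main__": delta(*map(float,sys.argv[1:5]))
E
python3 go.py 470 -130 250 0.92
```

```text
clock 0.15 pos [256.28 569.63 230.71] rpy [-3.14 -0.    2.72] F [0.28 0.55 0.08] open 0.9989907989851797
dist 73.18013927428912 row [-48.19 -55.04  -1.87] [ -0.    0.1 103.1]
```

Call:
jog_arm --series '[[[-4,-4.6,-0.5,0,0,9,4],[-8,-9.2,-1,0,0,18,2],[-12,-13.8,-1.5,0,0,27,0],[-16,-18.4,-2,0,0,36,0],[-20,-23,-2,0,0,45,0]]]'

```text
clock: 0.78
eef_pos: [344.8, 276.5, 251.6]
tcp_rot: [3.141, -0.0, 1.929]
contact_force: [0.9, -0.5, -0.1]
opening: 0.0
```

```bash
python3 go.py 470 -130 250 0.92
```

```text
clock 0.775 pos [344.8  276.48 251.63] rpy [ 3.14 -0.    1.93] F [ 0.88 -0.54 -0.08] open 0.0001438932771443878
dist 42.53226302711961 row [-42.46  -2.52   0.15] [ 0.  -0.  57.8]
```

Call:
jog_arm --series '[[[-6,-0.3,0,0,0,9,0],[-12,-0.6,0,0,0,18,0],[-18,-1,0,0,0,27,0],[-24,-1.4,0,0,0,36,0],[-30,-1.8,0,0,0,45,0]]]'

```text
clock: 1.4
eef_pos: [434.3, -10.7, 251.5]
tcp_rot: [3.141, -0.0, 1.143]
contact_force: [0.9, 0.3, 0.3]
opening: -0.0
```

```bash
python3 go.py 470 -130 250 0.92
```

```text
clock 1.4 pos [434.25 -10.68 251.45] rpy [ 3.14 -0.    1.14] F [0.88 0.3  0.26] open -5.578860807810562e-05
dist 12.45653031057397 row [-9.37  8.21  0.15] [ 0.  -0.  12.8]
```

Call:
jog_arm --series '[[[-4.5,4,0,0,0,6.5,0],[-9.4,8.2,0.1,0,0,12.8,0],[-9.4,8.2,0.1,0,0,12.8,0],[-9.4,8.2,0.1,0,0,12.8,0]]]'

```text
clock: 1.9
eef_pos: [469.7, -128.0, 249.9]
tcp_rot: [-3.14, 0.0, 0.924]
contact_force: [0.3, 0.3, 0.1]
opening: 0.002
```

Run:
```python
from h import *
st=r.sense(); print(st["clock"],st["eef_pos"],st["tcp_rot"],abs(st["qvel"]).max())
im=save("wrist","w1"); cv2.imwrite("pics/w1.png",im); np.save("w1.npy",np.hstack([st["eef_pos"],st["tcp_rot"]]))
```

```text
1.9 [ 469.72 -127.95  249.86] [-3.14  0.    0.92] 0.03336769570982058
```

View pics/w1.png

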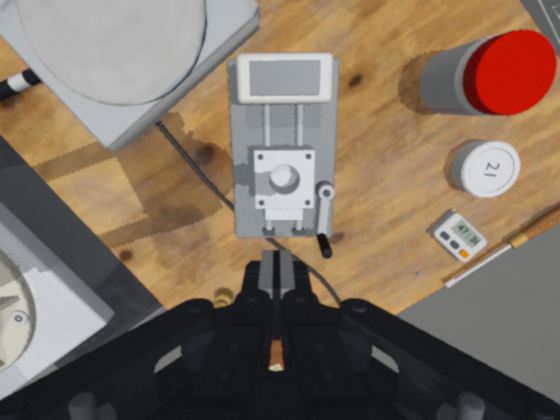

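The wrist view shows the whole shaker: bore near (283,178), drive head at top (285,78), latch hinge near (326,190) and pin top near (325,252). Next an enlarged crop to measure it.

Run:
```python
from h import *
crop(cv2.imread("pics/w1.png"),215,130,355,265,5,"pics/w1c.png")
```

```text
(no output)
```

View pics/w1c.png

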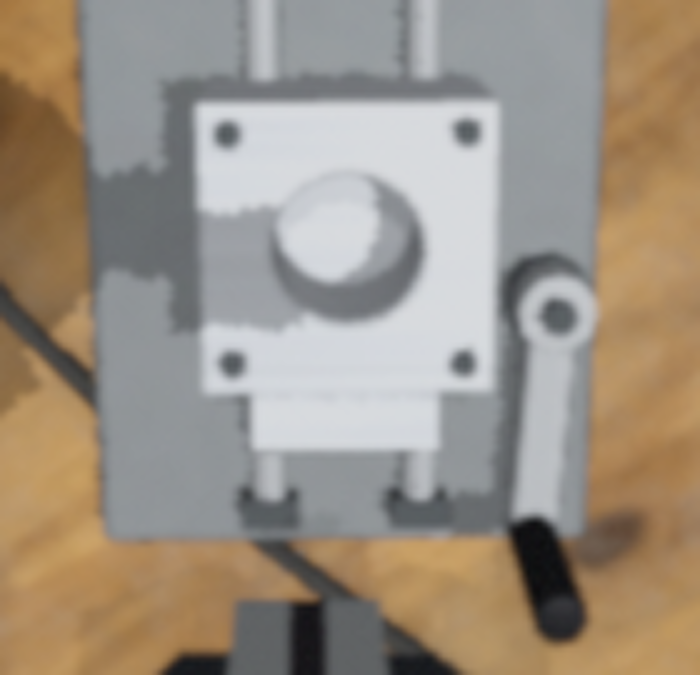

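```bash
cat > fitw.py <<'E'
from h import *
from scipy.optimize import least_squares
def camw(p):
    c=r.calibration("wrist"); Rt=R.from_euler("xyz",p[3:]).as_matrix(); T=c["T_tool_cam"]; return c["mtx"],Rt@T[:3,:3],Rt@T[:3,3]+p[:3]
def sh(p,x): c,s_=np.cos(x[2]),np.sin(x[2]); return np.array([x[0]+c*p[0]-s_*p[1],x[1]+s_*p[0]+c*p[1],p[2]])
def model(x):
    b=x[3]; L=np.array([-42-55*np.cos(x[4]),-48+55*np.sin(x[4]),75])
    M={"bore":(b,0,61),"TL":(b+30,30,61),"TR":(b+30,-30,61),"BL":(b-30,30,61),"BR":(b-30,-30,61),"pL":(-102.5,60,12),"pR":(-102.5,-60,12),"pin":L}
    return {k:sh(v,x) for k,v in M.items()}
if __name__=="__main__":
    W=camw(np.load("w1.npy"))
    obs={"bore":(347,247),"TL":(194,101),"TR":(499,100),"BL":(204,392),"BR":(494,390),"pL":(106,538),"pR":(584,536),"pin":(561,616)}
    ob={k:np.array([(a+.5)/5-.5+215,(b+.5)/5-.5+130]) for k,(a,b) in obs.items()}
    f=least_squares(lambda x:np.concatenate([proj(W,P)[0]-ob[k] for k,P in model(x).items()]),[485,-115,.92,-20,0])
    print(f.x,f.cost,f.fun.reshape(-1,2))
    x=f.x;np.save("shk.npy",x)
    for n,p in {"bore":(x[3],0),"pushface":(x[3]-30,0),"hinge":(-42,-48),"bore home?":(24,0)}.items(): print(n,sh((*p,0),x)[:2])
    print("pin",model(x)["pin"], "bore ray",ray(W,ob["bore"],61))
E
python3 fitw.py
```

```text
[ 489.62 -116.98    0.94  -19.92    0.08] 2.2355581672378815 [[ 0.12  0.38]
 [ 0.35  0.35]
 [-0.2  -0.19]
 [ 0.18 -0.17]
 [-0.41 -0.43]
 [-0.87 -0.23]
 [ 0.9  -0.91]
 [-0.06  1.06]]
bore [ 477.81 -133.02]
pushface [ 460.03 -157.19]
hinge [ 503.39 -179.25]
bore home? [503.84 -97.65]
pin [ 467.53 -220.96   75.  ] bore ray [ 477.95 -132.63   61.  ]
```

```bash
cat > gs.py <<'E'
# go in shaker frame: x y z yaw_offset
import sys
from go import *
from fitw import sh
x=np.load("shk.npy"); a=list(map(float,sys.argv[1:5])); p=sh(a[:3],x)
st=r.sense(); e=st["eef_pos"]-[x[0],x[1],0]; c,s=np.cos(x[2]),np.sin(x[2]); print("now in shaker",c*e[0]+s*e[1],-s*e[0]+c*e[1],e[2],"yaw",st["tcp_rot"][2]-x[2]); f=st["contact_force"]; print("F shaker",c*f[0]+s*f[1],-s*f[0]+c*f[1],f[2]); delta(*p,x[2]+a[3])
E
python3 gs.py -74 0 42 0
```

```text
now in shaker -20.127142476849947 9.919694356374197 249.97984866741916 yaw -0.011211442253100112
F shaker -0.06930286595255532 0.2823298806871407 -0.0228061664924912
clock 1.95 pos [ 469.7  -127.31  249.98] rpy [-3.14  0.    0.93] F [-0.27  0.11 -0.02] open -0.00547228884541034
dist 21.50727843441751 row [-5.37  1.08 20.8 ] [-0.1  0.  -0.6]
```

Call:
jog_arm --series '[[[-5.4,1.1,4,0,0,-0.6,0],[-5.4,1.1,10,0,0,-0.6,0],[-5.4,1.1,16,0,0,-0.6,0],[-5.4,1.1,20.8,0,0,-0.6,0],[-5.4,1.1,20.8,0,0,-0.6,0]]]'

```text
clock: 2.58
eef_pos: [443.9, -175.4, 39.9]
tcp_rot: [-3.135, 0.002, 0.937]
contact_force: [0.2, 0.5, -0.8]
opening: 0.004
```

```bash
python3 gs.py -50 0 42 0
python3 - <<'E'
from h import *
st=r.sense()
for n in("wrist","scene"): cv2.imwrite(f"pics/{n}2.png",save(n,n+"2"))
E
```

```text
now in shaker -74.13740969380702 2.236846692737096 39.89986321809646 yaw 0.0009763374824552917
F shaker 0.5110774855740433 0.18371400317032824 -0.7900262077509781
clock 2.575 pos [ 443.88 -175.37   39.9 ] rpy [-3.13  0.    0.94] F [ 0.15  0.52 -0.79] open 0.004372186918564856
dist 2.433163792999152 row [ 2.41  0.22 -0.22] [-0.4  0.1  0.1]
```

View pics/wrist2.png

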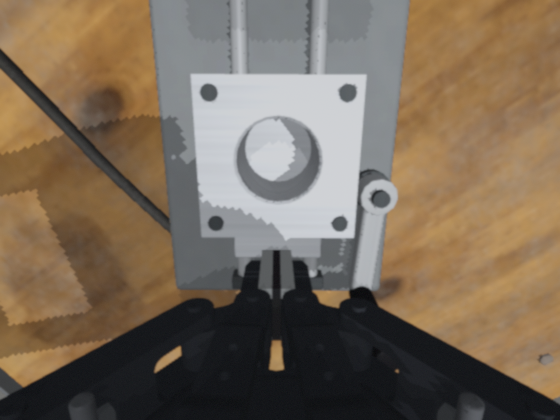

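View pics/scene2.png

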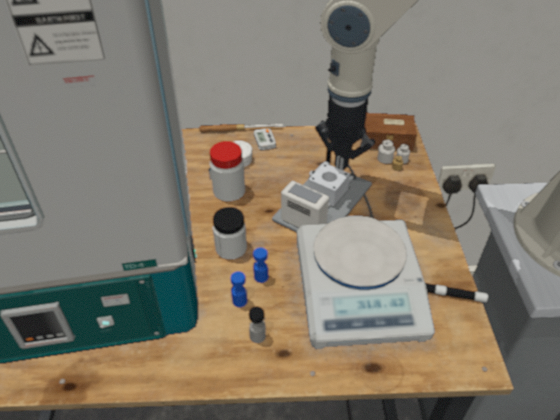

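Shut fingers at (278,270) sit behind the block's rear edge (row 238) and are centred on it, with the foot below. Push now.

Call:
jog_arm --series '[[[0.8,0.1,0,0,0,0,0],[1.6,0.2,0,0,0,0,0],[2.4,0.2,0,0,0,0,0],[3.2,0.2,0,0,0,0,0],[4,0.2,0,0,0,0,0]]]'

```text
clock: 3.3
eef_pos: [472.3, -146.5, 42.4]
tcp_rot: [3.141, 0.0, 0.935]
contact_force: [-1.0, -2.0, 1.2]
opening: 0.001
```

```bash
python3 gs.py -20 0 42 0
```

```text
now in shaker -34.013308191055245 -3.5557451994466405 42.41398988352399 yaw -0.0013477349008003126
F shaker -2.1906182149228957 -0.39233656076492307 1.2103696174706244
clock 3.3 pos [ 472.32 -146.48   42.41] rpy [3.14 0.   0.94] F [-0.98 -2.    1.21] open 0.0011934165639042502
dist 1.4463316286541759 row [ 1.4  -0.36  0.04] [ 0.   0.  -0.1]
```

Call:
jog_arm --series '[[[0.6,0,0,0,0,0,0],[1.1,0,0,0,0,0,0],[1.5,0,0,0,0,0,0],[1.5,0,0,0,0,0,0]]]'

```text
clock: 3.8
eef_pos: [480.1, -135.6, 42.2]
tcp_rot: [-3.141, 0.002, 0.936]
contact_force: [-4.6, -11.3, 3.8]
opening: 0.0
```

```bash
python3 gs.py -15 0 42 0
```

```text
now in shaker -20.64900355726377 -3.365781007907768 42.2003762194158 yaw -0.00025509454965744194
F shaker -11.777993668183953 -2.999550235304523 3.797628152906159
clock 3.8 pos [ 480.09 -135.61   42.2 ] rpy [-3.14  0.    0.94] F [ -4.56 -11.26   3.8 ] open 7.20183518278889e-05
dist 0.6578744075618003 row [ 0.56 -0.34  0.02] [-0.   0.1 -0. ]
```

Call:
jog_arm --series '[[[0.25,0,0,0,0,0,0],[0.25,0,0,0,0,0,0]]]'

```text
clock: 4.05
eef_pos: [480.1, -135.4, 42.2]
tcp_rot: [-3.141, 0.005, 0.937]
contact_force: [-11.7, -26.8, 7.3]
opening: -0.002
```

```bash
python3 gs.py -74 0 42 0;  python3 - <<'E'
from h import *
for n in("wrist",): cv2.imwrite(f"pics/{n}3.png",save(n,n+"3"))
E
```

```text
now in shaker -20.460900223122138 -3.291614142820986 42.23803780541929 yaw 0.000846281705601748
F shaker -28.558208868199067 -6.477623074925914 7.288382997260403
clock 4.05 pos [ 480.14 -135.41   42.24] rpy [-3.14  0.01  0.94] F [-11.71 -26.84   7.29] open -0.0017262566772519646
dist 5.364071765534567 row [-5.35 -0.33  0.05] [-0.1  0.3  0. ]
```

View pics/wrist3.png

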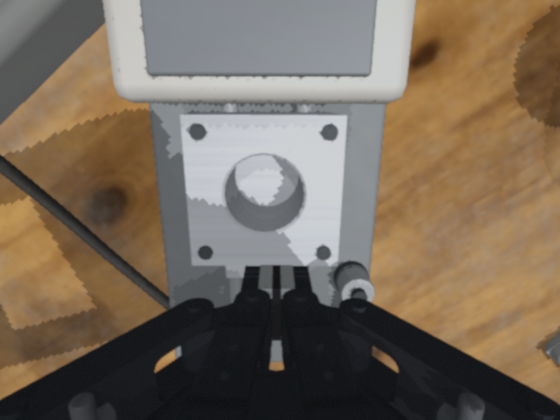

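Call:
jog_arm --series '[[[-1,0,0,0,0,0,0],[-3,0,-1,0,0,0,0],[-5,2,-6,0,0,3,4],[-7,4,-10,0,0,4.6,4],[-7,4,-10,0,0,4.6,4]]]'

```text
clock: 4.72
eef_pos: [475.3, -214.9, 145.3]
tcp_rot: [3.135, -0.002, 0.853]
contact_force: [0.8, 0.7, -0.3]
opening: 0.468
```

```bash
python3 gs.py -96.8 -43.6 42 -0.08;  python3 - <<'E'
from h import *
for n in("wrist",): cv2.imwrite(f"pics/{n}4.png",save(n,n+"4"))
st=r.sense();np.save("w4.npy",np.hstack([st["eef_pos"],st["tcp_rot"]]));print(st["eef_pos"])
E
```

```text
now in shaker -87.40413144574653 -46.48842354287012 145.29095517808955 yaw -0.0838080373768203
F shaker 1.0664005615168675 -0.20176702445225647 -0.3388977566531204
clock 4.725 pos [ 475.27 -214.93  145.29] rpy [ 3.14 -0.    0.85] F [ 0.79  0.74 -0.34] open 0.46834788507671865
dist 10.375763469766413 row [-0.98 -0.27 10.33] [ 0.3 -0.1 -0.2]
[ 473.66 -213.5   143.33]
```

View pics/wrist4.png

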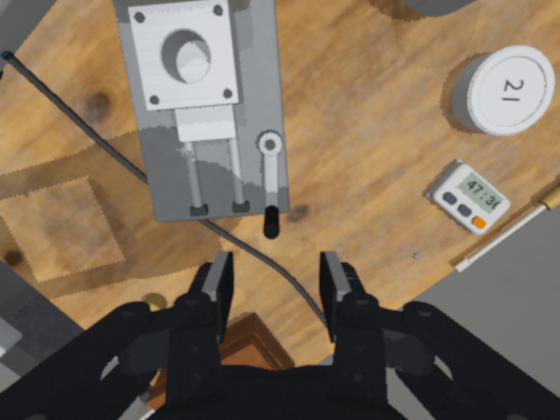

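Run:
```python
from h import *
im=cv2.imread("pics/wrist4.png")
a=cv2.resize(im[190:250,235:305],None,fx=8,fy=8,interpolation=cv2.INTER_CUBIC); cv2.imwrite("pics/w4c.png",a)
crop(im,115,0,255,150,4,"pics/w4b.png")
```

```text
(no output)
```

View pics/w4c.png

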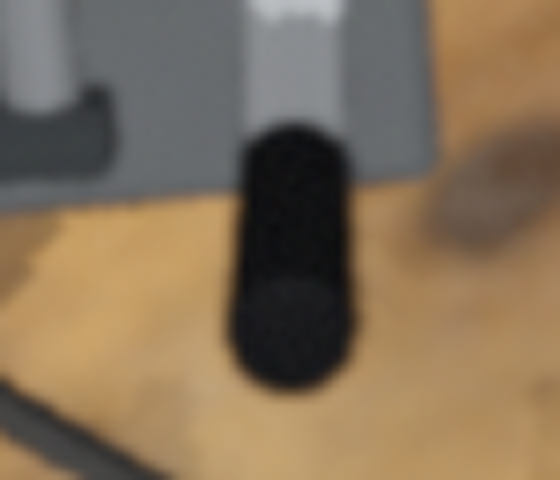

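View pics/w4b.png

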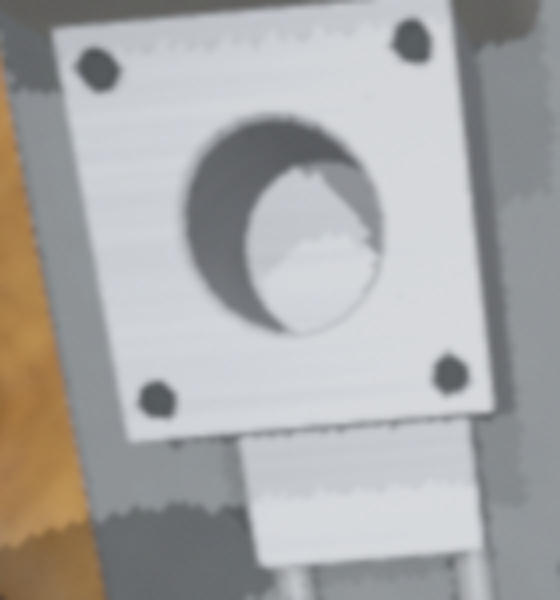

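```bash
python3 - <<'E'
from fitw import *
x=np.load("shk.npy")
W=camw(np.array([475.27,-214.93,145.29,3.135,-.002,.853]))
c,s=np.cos(x[2]),np.sin(x[2])
for n,uv,z in [("pin",(271.1,231.4),75),("bore",(185.6,55.9),61),("BR",(115+492/4,409/4),61),("BL",(115+132/4,440/4),61),("TL",(115+53/4,30/4),61)]:
    p=ray(W,uv,z); e=p[:2]-x[:2]; print(n,p,"shk",c*e[0]+s*e[1],-s*e[0]+c*e[1])
E
python3 gs.py -96.8 -43.6 42 -0.08
```

```text
pin [ 468.15 -220.93   75.  ] shk -96.45310096557174 -44.308199858872044
bore [ 502.01 -101.16   61.  ] shk 20.083539692434947 -0.6076037127633
BR [ 507.8  -143.08   61.  ] shk -10.251250826587604 -30.11647702918252
BL [ 460.1  -107.88   61.  ] shk -10.165841484400655 29.169844264743073
TL [495.22 -59.62  61.  ] shk 49.52125536925361 29.481866348073147
now in shaker -87.20025773033888 -44.34683381787234 143.33307015348464 yaw -0.0830307535208149
F shaker -0.6954547769125927 0.8605992249668812 -1.217496956664886
clock 4.775 pos [ 473.66 -213.5   143.33] rpy [ 3.14 -0.    0.85] F [-1.11 -0.05 -1.22] open 0.469372490379721
dist 10.178950790295861 row [-0.98 -0.02 10.13] [ 0.1 -0.1 -0.2]
```

Call:
jog_arm --series '[[[-1,0,3,0,0,0,4],[-1,0,6.5,0,0,0,4],[-1,0,10.1,0,0,0,4],[-1,0,10.1,0,0,0,4]]]'

```text
clock: 5.28
eef_pos: [463.2, -218.2, 38.1]
tcp_rot: [-3.134, 0.002, 0.855]
contact_force: [-0.7, -0.1, 0.7]
opening: 0.467
```

```bash
python3 gs.py -96.8 -43.6 42 -0.08;  python3 - <<'E'
from h import *
for n in("wrist",): cv2.imwrite(f"pics/{n}5.png",save(n,n+"5"))
E
```

```text
now in shaker -97.1497278125677 -38.73945370293724 38.111976265503 yaw -0.08114880690203707
F shaker -0.4726371010476432 0.5273293760025429 0.7234161390394289
clock 5.275 pos [ 463.25 -218.19   38.11] rpy [-3.13  0.    0.86] F [-0.7  -0.07  0.72] open 0.4671888280609534
dist 0.6234095636801366 row [ 0.07  0.48 -0.39] [-0.4  0.1 -0.1]
```

View pics/wrist5.png

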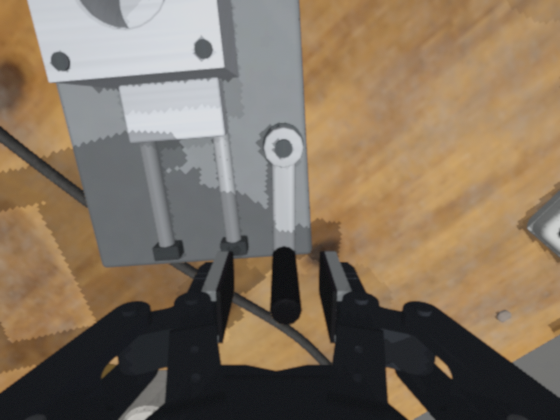

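The pin at (285,285) stands between the pads. I'll settle, then close.

Call:
jog_arm --series '[[[0,0,0,0,0,0,4],[0,0,0,0,0,0,2],[0,0,0,0,0,0,0.4],[0,0,0,0,0,0,0.4],[0,0,0,0,0,0,0.4]]]' --newtons 25

```text
clock: 5.95
eef_pos: [466.9, -220.7, 42.3]
tcp_rot: [3.14, -0.0, 0.855]
contact_force: [-1.6, 1.1, 8.0]
opening: 0.125
```

```bash
python3 gs.py -96.8 -43.6 42 -0.08;  python3 - <<'E'
from h import *
for n in("wrist",): cv2.imwrite(f"pics/{n}6.png",save(n,n+"6"))
E
```

```text
now in shaker -96.96051725011581 -43.173304427220366 42.28739316832588 yaw -0.0817921398751521
F shaker -0.09086228531164553 1.9718691248131794 7.967537032106523
clock 5.95 pos [ 466.93 -220.66   42.29] rpy [ 3.14 -0.    0.85] F [-1.64  1.1   7.97] open 0.12496835859525436
dist 0.05389153297271001 row [0.02 0.04 0.03] [ 0.1 -0.  -0.1]
```

View pics/wrist6.png

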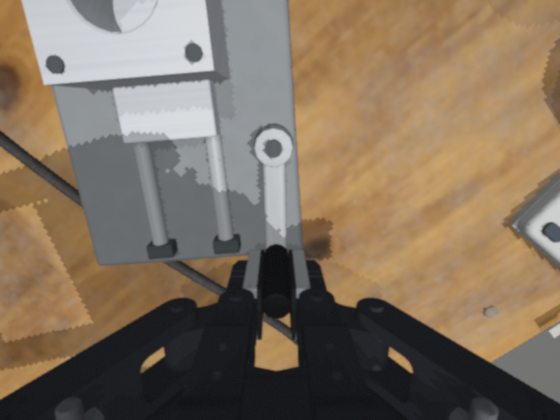

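Call:
jog_arm --series '[[[0.05,-0.77,0,0,0,8,0.4],[0.21,-1.52,0,0,0,16,0.4],[0.48,-2.24,0,0,0,24,0.4],[0.84,-2.91,0,0,0,32,0.4],[1.29,-3.54,0,0,0,40,0.4]]]'

```text
clock: 6.62
eef_pos: [447.9, -187.7, 42.3]
tcp_rot: [3.141, -0.0, 0.152]
contact_force: [-2.8, -1.7, 10.0]
opening: 0.128
```

```bash
python3 gs.py -42 7 42 -1.571
```

```text
now in shaker -81.69013670951301 -8.313779160336217 42.2516903502925 yaw -0.7843228089689441
F shaker -3.076921119688942 1.2331097721361037 9.993820246541663
clock 6.625 pos [ 447.9  -187.71   42.25] rpy [ 3.14 -0.    0.15] F [-2.82 -1.75  9.99] open 0.12773315708570787
dist 4.254270950731524 row [ 1.73 -3.89  0.02] [ 0.  -0.  45.1]
```

Call:
jog_arm --series '[[[0.07,-0.86,0,0,0,9,0.4],[0.27,-1.7,0,0,0,18,0.4],[0.6,-2.5,0,0,0,27,0.4],[1.05,-3.23,0,0,0,36,0.4],[1.65,-3.9,0,0,0,45,0.4]]]'

```text
clock: 7.25
eef_pos: [457.4, -145.9, 42.2]
tcp_rot: [3.141, 0.001, -0.634]
contact_force: [-5.8, 1.1, 14.7]
opening: 0.13
```

```bash
python3 gs.py -42 7 42 -1.571;  python3 - <<'E'
from h import *
for n in("wrist",): cv2.imwrite(f"pics/{n}7.png",save(n,n+"7"))
E
```

```text
now in shaker -42.38241461031246 8.753604798251967 42.17312278619506 yaw -1.5706748887493744
F shaker -2.5959246216054135 5.340576294789523 14.697347764209818
clock 7.25 pos [ 457.45 -145.93   42.17] rpy [ 3.14  0.   -0.63] F [-5.84  1.07 14.7 ] open 0.13035005200542019
dist 0.1803147864633584 row [ 0.18 -0.04  0.02] [0.  0.1 0. ]
```

View pics/wrist7.png

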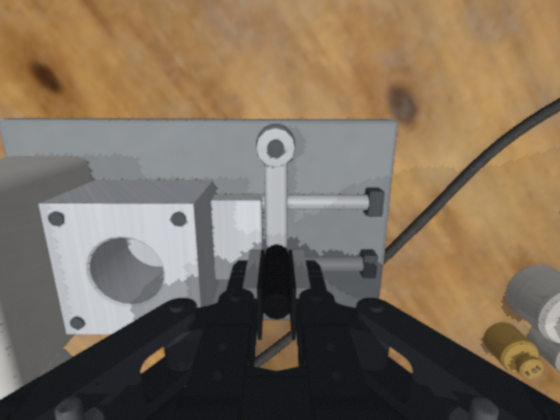

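Call:
jog_arm --series '[[[0.1,-0.2,0,0,0,0,0.4],[0.1,-0.2,0,0,0,0,0.4],[0.1,-0.1,0,0,0,0,1.2],[0.1,-0.0,0,0,0,0,2],[0.1,-0.0,0,0,0,0,2]]]'

```text
clock: 7.92
eef_pos: [459.4, -147.0, 41.4]
tcp_rot: [-3.141, -0.001, -0.629]
contact_force: [0.7, 0.1, -0.4]
opening: 0.232
```

```bash
python3 gs.py -42 7 150 -1.571
```

```text
now in shaker -42.04825450004922 6.526125203277424 41.409940480873544 yaw -1.5654438880158419
F shaker 0.48571330797406115 -0.5081166089985246 -0.4339855576790504
clock 7.925 pos [ 459.44 -146.98   41.41] rpy [-3.14 -0.   -0.63] F [ 0.7   0.09 -0.43] open 0.2322680180753076
dist 10.859110420373838 row [ -0.04  -0.01 -10.86] [-0.  -0.   0.3]
```

Call:
jog_arm --series '[[[0,0,-3,0,0,0,2],[0,0,-7,0,0,0,2],[0,0,-13,0,0,0,4],[0,0,-19,0,0,0,6],[0,0,-20,0,0,0,6]]]'

```text
clock: 8.55
eef_pos: [461.5, -147.5, 245.5]
tcp_rot: [-3.139, -0.007, -0.629]
contact_force: [0.1, -0.1, -0.5]
opening: 0.703
```

```bash
python3 gs.py -42 7 200 0;  python3 - <<'E'
from h import *
st=r.sense();np.save("w8.npy",np.hstack([st["eef_pos"],st["tcp_rot"]]));
for n in("wrist",): cv2.imwrite(f"pics/{n}8.png",save(n,n+"8"))
E
python3 go.py 628 194 200 1.8
```

```text
now in shaker -41.301152692337794 4.569574388564856 245.49517508572652 yaw -1.565207451702781
F shaker -0.05951578755349329 -0.14258943056999301 -0.47075781849036974
clock 8.55 pos [ 461.46 -147.54  245.5 ] rpy [-3.14 -0.01 -0.63] F [ 0.08 -0.13 -0.47] open 0.7025967098210295
dist 4.5565406969465965 row [-0.28  0.08  4.55] [  0.2  -0.4 -89.7]
clock 8.6 pos [ 460.81 -147.35  244.46] rpy [-3.14 -0.01 -0.63] F [ 0.48 -0.01  0.99] open 0.7040373920121894
dist 38.268429532642536 row [ -6.58 -37.43   4.48] [   0.3   -0.3 -139.2]
```

View pics/wrist8.png

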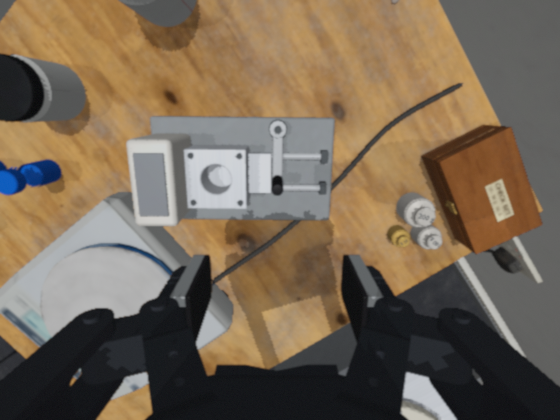

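The latch now lies straight across behind the foot: hinge (279,130), pin (278,185), foot edge at about 272. The bore is at (216,178). Next the vial.

```bash
python3 go.py 628 165 240 1.5
```

```text
clock 8.6 pos [ 460.81 -147.35  244.46] rpy [-3.14 -0.01 -0.63] F [ 0.48 -0.01  0.99] open 0.7040373920121894
dist 35.430653471980705 row [ -4.85 -35.09   0.49] [   0.3   -0.3 -122. ]
```

Call:
jog_arm --series '[[[-0.4,-2.9,0,0,0,-10,6],[-0.8,-5.8,0,0,0,-20,6],[-1.2,-8.8,0,0,0,-30,6],[-1.6,-11.7,0,0,0,-40,6],[-2,-14.6,0,0,0,-50,6]]]'

```text
clock: 9.22
eef_pos: [528.3, -16.1, 239.1]
tcp_rot: [-3.141, 0.003, 0.25]
contact_force: [0.5, -0.5, 0.2]
opening: 0.703
```

```bash
python3 go.py 628 165 240 1.5
```

```text
clock 9.225 pos [528.29 -16.05 239.11] rpy [-3.14  0.    0.25] F [ 0.52 -0.51  0.17] open 0.7032877268948534
dist 20.669676609379188 row [ 14.14 -15.08  -0.12] [ -0.1   0.1 -71.6]
```

Call:
jog_arm --series '[[[2.2,-2.2,0,0,0,-10,6],[4.3,-4.4,0,0,0,-20,6],[6.4,-6.6,0,0,0,-30,6],[8.5,-8.8,0,0,0,-40,6],[10.6,-11,0,0,0,-50,6]]]'

```text
clock: 9.85
eef_pos: [604.7, 116.1, 238.7]
tcp_rot: [-3.139, 0.002, 1.123]
contact_force: [0.2, -0.0, 0.1]
opening: 0.699
```

```bash
python3 go.py 628 165 240 1.5
```

```text
clock 9.85 pos [604.65 116.11 238.74] rpy [-3.14  0.    1.12] F [ 0.22 -0.02  0.09] open 0.6991491135703567
dist 5.419556689661794 row [ 5.42 -0.02 -0.14] [ -0.2   0.1 -21.6]
```

Call:
jog_arm --series '[[[2.5,0,0,0,0,-10,6],[5.2,0,0,0,0,-20,6],[5.2,0,0,0,0,-21.5,6],[5.2,0,0,0,0,-21.5,6]]]'

```text
clock: 10.35
eef_pos: [627.0, 161.5, 239.6]
tcp_rot: [-3.139, 0.001, 1.49]
contact_force: [-0.5, -0.1, 0.0]
opening: 0.706
```

Run:
```python
from h import *
st=r.sense();np.save("w9.npy",np.hstack([st["eef_pos"],st["tcp_rot"]]));
for n in("wrist",): cv2.imwrite(f"pics/{n}9.png",save(n,n+"9"))
print(st["eef_pos"],st["tcp_rot"],abs(st["qvel"]).max())
```

```text
[627.03 161.53 239.56] [-3.14  0.    1.49] 0.014541112498792072
```

View pics/wrist9.png

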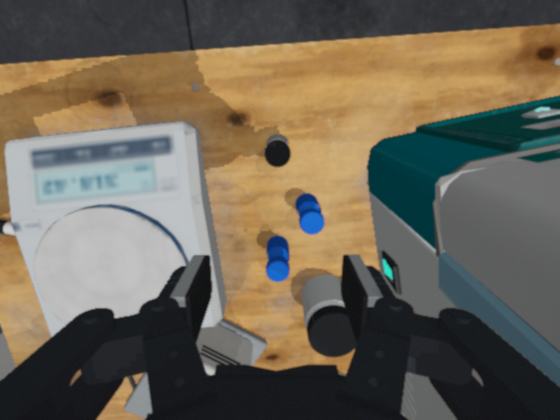

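The glass vial shows its black cap at (278,153). The blue look-alikes at (311,215) and (278,258) are left alone.

Run:
```python
from h import *
crop(cv2.imread("pics/wrist9.png"),250,120,310,180,9,"pics/w9c.png")
```

```text
(no output)
```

View pics/w9c.png

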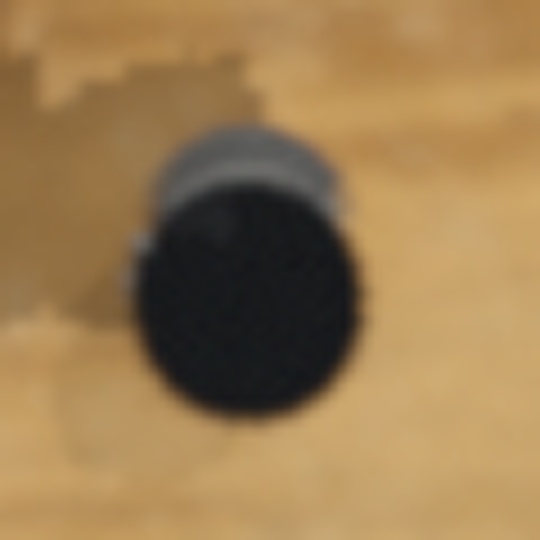

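```bash
python3 - <<'E'
from fitw import *
W=camw(np.load("w9.npy"))
print(ray(W,(277.1,153.5),70), "body far edge at z0",ray(W,(250+248/9-.5,120+128/9-.5),0))
E
python3 go.py 628 194 100 1.5
```

```text
[631.07 190.2   70.  ] body far edge at z0 [632.05 202.48   0.  ]
clock 10.4 pos [627.15 161.3  240.01] rpy [-3.14  0.    1.49] F [-0.99 -0.45 -0.61] open 0.7056752876223228
dist 14.377998090486187 row [ 3.28 -0.15 14.  ] [-0.1  0.1 -0.6]
```

```bash
python3 go.py 631.2 189.8 14 1.5
```

```text
clock 10.4 pos [627.15 161.3  240.01] rpy [-3.14  0.    1.49] F [-0.99 -0.45 -0.61] open 0.7056752876223228
dist 22.783576153537602 row [ 2.89  0.22 22.6 ] [-0.1  0.1 -0.6]
```

Call:
jog_arm --series '[[[2.2,0.2,2,0,0,0,6],[2.9,0.2,7,0,0,0,6],[2.9,0.2,12,0,0,0,6],[2.9,0.2,14,0,0,0,6],[2.9,0.2,14,0,0,0,6]]]'

```text
clock: 11.02
eef_pos: [631.4, 190.7, 99.8]
tcp_rot: [-3.139, 0.001, 1.491]
contact_force: [0.3, 0.4, 1.3]
opening: 0.706
```

```bash
python3 - <<'E'
from h import *
st=r.sense();np.save("w10.npy",np.hstack([st["eef_pos"],st["tcp_rot"]]));
for n in("wrist",): cv2.imwrite(f"pics/{n}10.png",save(n,n+"10"))
E
python3 go.py 631.2 189.8 14 1.49
```

```text
clock 11.075 pos [632.55 191.   101.63] rpy [ 3.14 -0.    1.49] F [-0.1  -0.8  -0.04] open 0.7003656467133795
dist 8.764472689381753 row [-0.13 -0.13  8.76] [ 0.  -0.   0.1]
```

View pics/wrist10.png

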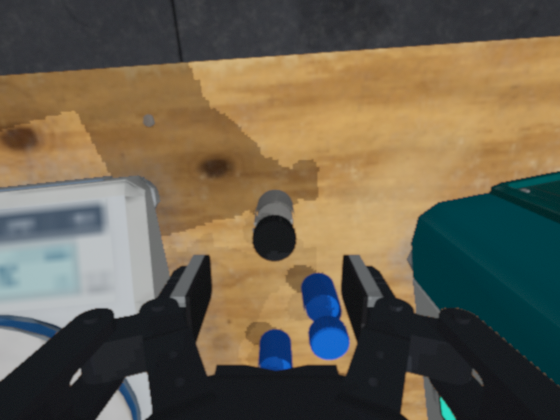

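Run:
```python
from fitw import *
W=camw(np.load("w10.npy"))
print(ray(W,(274,238),70),ray(W,(328,336),70),ray(W,(276,192),0))
```

```text
[631.38 192.35  70.  ] [659.27 124.9   70.  ] [632.98 200.5    0.  ]
```

Call:
jog_arm --series '[[[-0.05,-0.1,2.5,0,0,0,6],[-0.05,-0.1,5,0,0,0,6],[-0.05,-0.1,7.2,0,0,0,6],[-0.05,-0.1,8.7,0,0,0,6],[-0.05,-0.1,8.7,0,0,0,6]]]'

```text
clock: 11.7
eef_pos: [630.8, 190.2, 13.6]
tcp_rot: [-3.14, 0.0, 1.492]
contact_force: [0.1, 0.2, 0.4]
opening: 0.709
```

Call:
jog_arm --series '[[[0,0,0,0,0,0,4.5],[0,0,0,0,0,0,3],[0,0,0,0,0,0,2],[0,0,0,0,0,0,2],[0,0,0,0,0,0,2]]]' --newtons 30

```text
clock: 12.32
eef_pos: [631.8, 190.5, 15.2]
tcp_rot: [3.14, -0.0, 1.492]
contact_force: [-1.3, -0.5, 6.5]
opening: 0.307
```

```bash
python3 - <<'E'
from h import *
st=r.sense();np.save("w11.npy",np.hstack([st["eef_pos"],st["tcp_rot"]]));
for n in("wrist",): cv2.imwrite(f"pics/{n}11.png",save(n,n+"11"))
E
python3 go.py 631.2 189.8 150 1.49
```

```text
clock 12.375 pos [631.74 190.55  15.19] rpy [ 3.14 -0.    1.49] F [-1.71  0.17  6.36] open 0.3075362883065704
dist 13.481603520371852 row [ -0.07  -0.03 -13.48] [ 0.1 -0.   0.1]
```

View pics/wrist11.png

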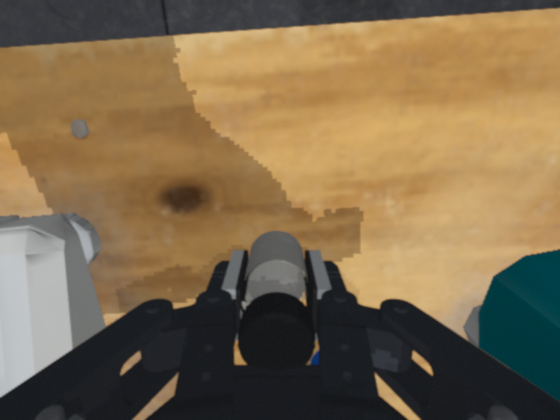

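The vial is gripped at (275,290) with a 26 mm opening, which fits its 27 mm width. Lift.

Call:
jog_arm --series '[[[0,0,-1.5,0,0,0,2],[0,0,-4.5,0,0,0,2],[0,0,-8.5,0,0,0,2],[0,0,-12.5,0,0,0,2],[0,0,-15,0,0,0,2]]]'

```text
clock: 13.0
eef_pos: [631.9, 190.6, 167.5]
tcp_rot: [3.139, -0.001, 1.492]
contact_force: [-0.4, -0.2, -0.3]
opening: 0.304
```

```bash
python3 - <<'E'
from h import *
for n in("wrist","side"): cv2.imwrite(f"pics/{n}12.png",save(n,n+"12"))
E
python3 gs.py 20.3 -0.3 166 0
```

```text
now in shaker 332.99767026315385 66.95126305402934 168.51709336499508 yaw 0.5553740974604479
F shaker -0.2452854563908024 -0.3071473727486294 -0.18042641438192975
clock 13.1 pos [633.03 190.92 168.52] rpy [ 3.14 -0.    1.49] F [ 0.1  -0.38 -0.18] open 0.30753081667901716
dist 31.985762634236885 row [-30.12 -10.77   0.12] [ 0.3 -0.2 31.8]
```

View pics/wrist12.png

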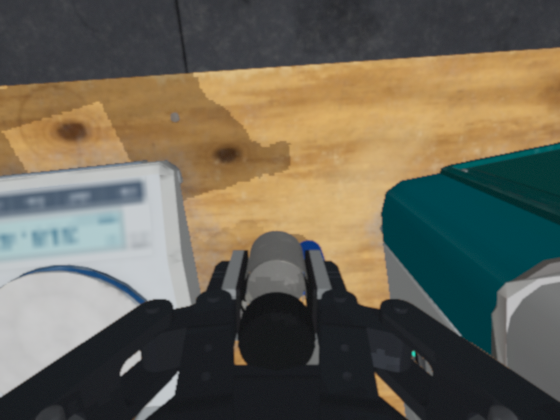

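View pics/side12.png

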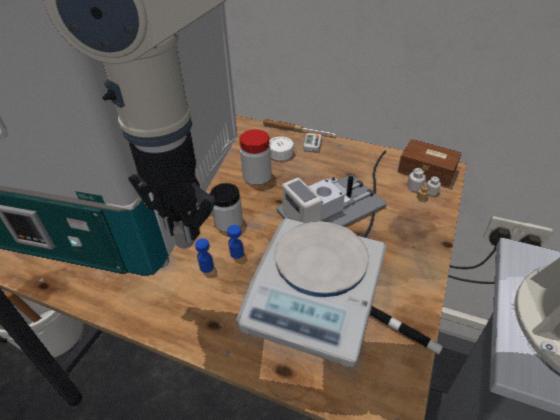

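Vial lifted upright with no slip: the cap stays at about (276,330) in the hand view. Now the transfer.

Call:
jog_arm --series '[[[-3,-1,-0.5,0,0,3,2],[-8,-2.8,-1,0,0,8,2],[-13,-4.6,-1,0,0,14,2],[-18,-6.4,-1,0,0,20,2],[-23,-8.2,-1,0,0,26,2]]]'

```text
clock: 13.72
eef_pos: [529.9, -33.8, 173.7]
tcp_rot: [-3.141, 0.0, 1.035]
contact_force: [0.1, 0.5, -0.7]
opening: 0.306
```

```bash
python3 gs.py 20.3 -0.3 166 0
```

```text
now in shaker 90.85825733094543 16.86091823496877 173.74594544147854 yaw 0.09833793637635047
F shaker 0.404389974002881 0.21827651982516277 -0.7482624330754913
clock 13.725 pos [529.88 -33.8  173.75] rpy [-3.14  0.    1.03] F [ 0.06  0.46 -0.75] open 0.30561092373472004
dist 7.302714880802591 row [-7.19  1.02  0.78] [-0.   0.   5.6]
```

Call:
jog_arm --series '[[[-3.6,0.5,0,0,0,3,2],[-6.2,0.9,1,0,0,5.6,2],[-7.2,1,2.5,0,0,5.6,2],[-7.2,1,3.5,0,0,5.6,2],[-7.2,1,3.5,0,0,5.6,2]]]'

```text
clock: 14.35
eef_pos: [502.9, -98.7, 138.1]
tcp_rot: [-3.14, 0.001, 0.941]
contact_force: [0.2, -0.0, -0.2]
opening: 0.31
```

Call:
jog_arm --series '[[[0,0,0,0,0,0,2],[0,0,0,0,0,0,2]]]'

```text
clock: 14.6
eef_pos: [503.9, -99.1, 139.6]
tcp_rot: [3.141, -0.0, 0.941]
contact_force: [-0.3, 0.1, -0.6]
opening: 0.304
```

```bash
python3 gs.py 20.3 -0.3 86 0
python3 - <<'E'
from h import *
st=r.sense();np.save("w13.npy",np.hstack([st["eef_pos"],st["tcp_rot"]]));
for n in("wrist","side","scene"): cv2.imwrite(f"pics/{n}13.png",save(n,n+"13"))
a=cv2.imread("pics/scene13.png");b=cv2.imread("pics/side13.png")
x=cv2.resize(a[100:240,260:380],None,fx=3.3,fy=3.3,interpolation=cv2.INTER_CUBIC)
y=cv2.resize(b[100:240,270:390],None,fx=3.3,fy=3.3,interpolation=cv2.INTER_CUBIC)
cv2.imwrite("pics/two13.png",np.hstack([x,y]))
E
```

```text
now in shaker 22.839723485470696 -0.8691488426992251 139.63348233179792 yaw 0.004779069946793002
F shaker -0.08666481347495822 0.25458623184399376 -0.5686849290871687
clock 14.6 pos [503.85 -99.1  139.63] rpy [ 3.14 -0.    0.94] F [-0.26  0.08 -0.57] open 0.304180696467993
dist 5.369659721828821 row [-0.26 -0.06  5.36] [ 0.  -0.   0.3]
```

View pics/wrist13.png

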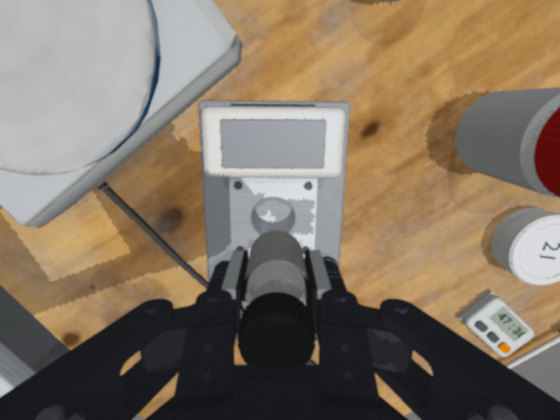

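View pics/two13.png

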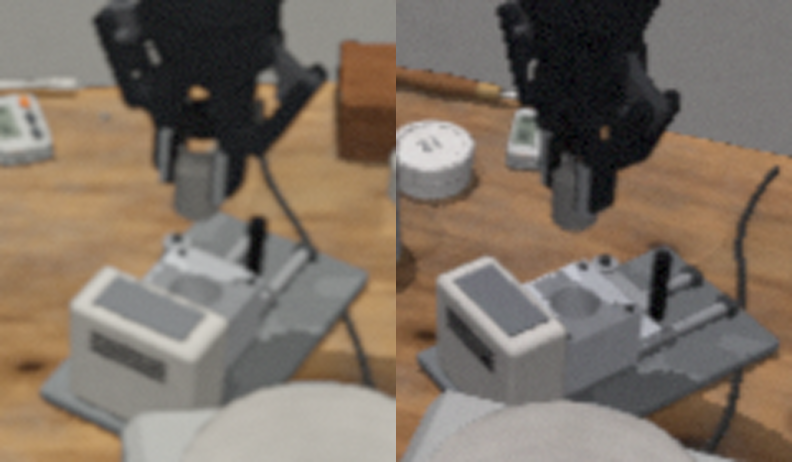

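```bash
cat > ov.py <<'E'
import sys
from fitw import *
def ov(png,pose,bx,by,out,box,k,x=np.load("shk.npy")):
    W=camw(pose); im=cv2.imread(png); x0,y0,x1,y1=box
    im=cv2.resize(im[y0:y1,x0:x1],None,fx=k,fy=k,interpolation=cv2.INTER_CUBIC)
    def dr(P,col):
        q=((proj(W,np.array(P))-[x0,y0]+.5)*k-.5); cv2.polylines(im,[np.round(q*8).astype(int).reshape(-1,1,2)],True,col,1,cv2.LINE_AA,3)
    t=np.linspace(0,2*np.pi,60)
    dr([sh((bx+15.5*np.cos(a),by+15.5*np.sin(a),61),x) for a in t],(0,0,255))
    dr([sh((bx+i,by+j,61),x) for i,j in((30,30),(30,-30),(-30,-30),(-30,30))],(0,255,0))
    dr([sh((54+i,j,90),x) for i,j in((0,42),(0,-42),(42,-42),(42,42))],(255,0,0))
    cv2.imwrite(out,im)
E
python3 - <<'E'
from ov import *
ov("pics/wrist13.png",np.load("w13.npy"),20.3,-0.3,"pics/ov13.png",(195,95,355,245),4.5)
ov("pics/wrist8.png",np.load("w8.npy"),20.3,-0.3,"pics/ov8.png",(120,105,260,235),5)
E
```

```text
(no output)
```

View pics/ov13.png

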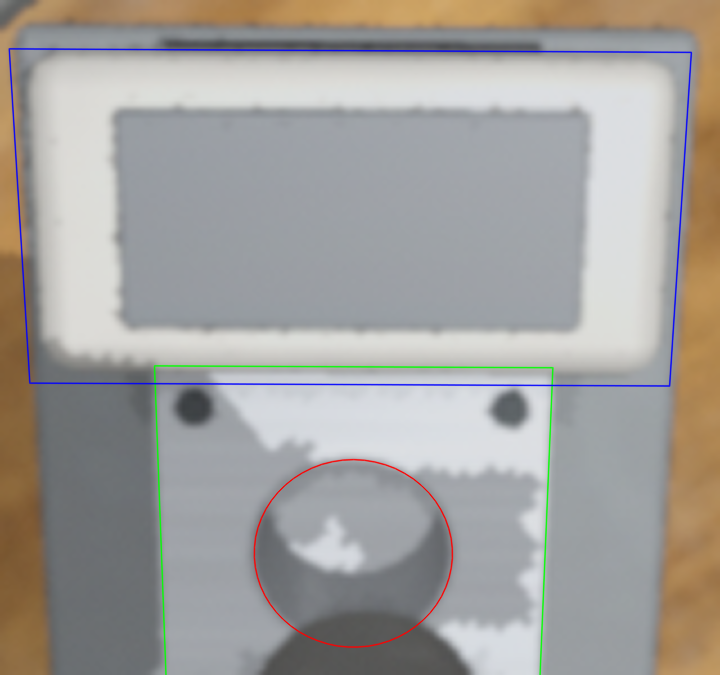

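View pics/ov8.png

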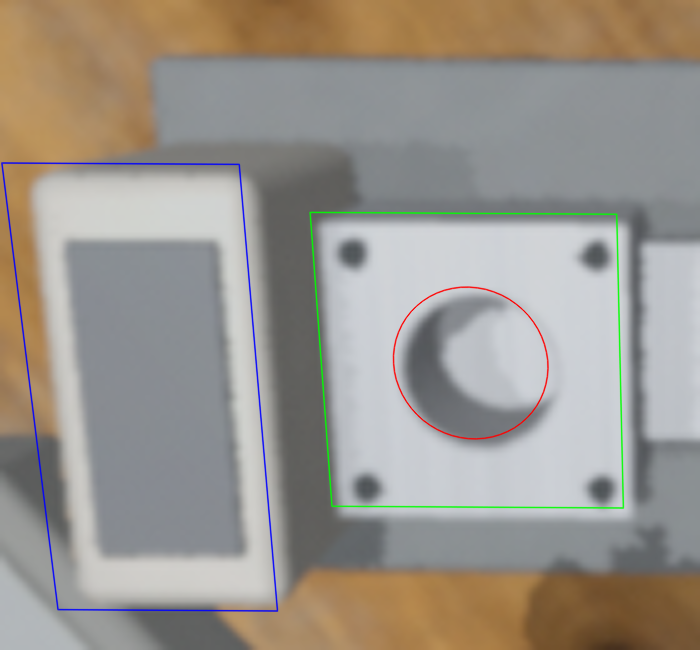

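Run:
```python
from fitw import *
x=np.load("shk.npy"); c,s=np.cos(x[2]),np.sin(x[2])
def toS(p): e=p[:2]-x[:2]; return np.array([c*e[0]+s*e[1],-s*e[0]+c*e[1]])
W=camw(np.load("w1.npy")); 
sc=[toS(ray(W,((a+.5)/5-.5+215,(b+.5)/5-.5+130),61)) for a,b in[(227,134),(466,131),(232,363),(462,363)]]
print("w1 screws",np.array(sc),np.mean(sc,0))
W=camw(np.load("w13.npy"))
t=[toS(ray(W,((a+.5)/4.5-.5+195,(b+.5)/4.5-.5+95),61)) for a,b in[(193,407),(509,409)]]
print("w13",np.array(t)); d=np.mean(t,0)-np.mean(sc[:2],0); print("bore home",np.mean(sc,0)+d)
# bore ellipse in w13: left 257,right 449, top ~468
print([toS(ray(W,((a+.5)/4.5-.5+195,(b+.5)/4.5-.5+95),61)) for a,b in[(257,553),(449,553),(352,468)]])
```

```text
w1 screws [[  3.77  23.96]
 [  3.79 -23.75]
 [-43.88  24.18]
 [-44.46 -23.66]] [-20.19   0.18]
w13 [[ 43.9   24.02]
 [ 43.81 -23.97]]
bore home [19.88  0.1 ]
[array([20.51, 14.69]), array([ 20.65, -15.34]), array([34.39, -0.14])]
```

```bash
python3 - <<'E'
from fitw import *
x=np.load("shk.npy"); c,s=np.cos(x[2]),np.sin(x[2])
def toS(p): e=p[:2]-x[:2]; return np.array([c*e[0]+s*e[1],-s*e[0]+c*e[1]])
W=camw(np.load("w13.npy"))
for z in(123,125,127): print(z,toS(ray(W,(195+365.5/4.5-.5,95+611.5/4.5-.5),z))-[13.5,0])
print("tcp",toS(np.load("w13.npy")))
E
python3 - <<'E'
import cv2
im=cv2.imread("pics/wrist13.png"); cv2.imwrite("pics/v13.png",cv2.resize(im[220:380,200:350],None,fx=4,fy=4,interpolation=cv2.INTER_CUBIC))
E
```

```text
123 [21.43 -2.13]
125 [22.2  -2.12]
127 [22.98 -2.12]
tcp [22.84 -0.87]
```

View pics/v13.png

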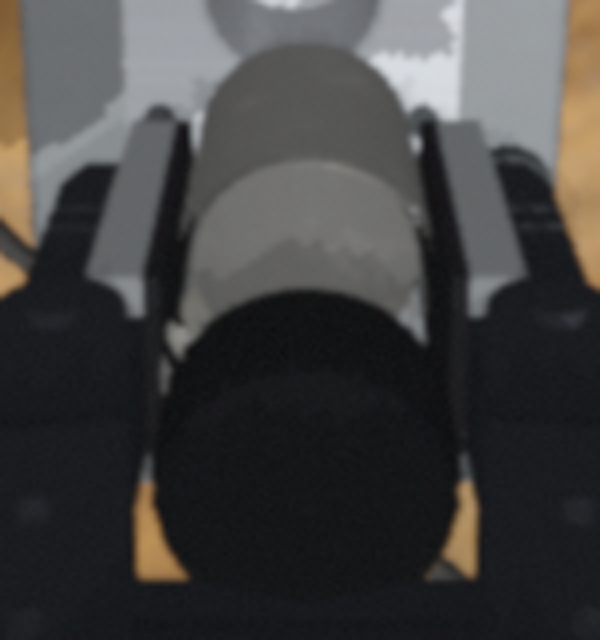

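Call:
jog_arm --series '[[[-0.24,-0.14,1,0,0,0,2],[-0.24,-0.14,2.5,0,0,0,2],[-0.24,-0.14,3.8,0,0,0,2],[-0.24,-0.14,4.7,0,0,0,2],[-0.24,-0.14,5.25,0,0,0,2]]]'

```text
clock: 15.38
eef_pos: [500.5, -100.6, 85.9]
tcp_rot: [-3.141, 0.0, 0.94]
contact_force: [-0.5, -0.1, -0.1]
opening: 0.306
```

Call:
jog_arm --series '[[[0,0,0,0,0,0,2],[0,0,0,0,0,0,2],[0,0,0,0,0,0,2]]]'

```text
clock: 15.75
eef_pos: [501.1, -100.7, 87.2]
tcp_rot: [3.141, -0.0, 0.94]
contact_force: [0.5, -0.1, 0.4]
opening: 0.306
```

```bash
python3 gs.py 20 0 86 0
python3 - <<'E'
from h import *
st=r.sense();np.save("w14.npy",np.hstack([st["eef_pos"],st["tcp_rot"]]));
for n in("wrist","side","scene"): cv2.imwrite(f"pics/{n}14.png",save(n,n+"14"))
a=cv2.imread("pics/scene14.png");b=cv2.imread("pics/side14.png")
x=cv2.resize(a[120:210,285:365],None,fx=5,fy=5,interpolation=cv2.INTER_CUBIC)
y=cv2.resize(b[130:220,300:380],None,fx=5,fy=5,interpolation=cv2.INTER_CUBIC)
cv2.imwrite("pics/two14.png",np.hstack([x,y]))
E
```

```text
now in shaker 19.865965200245427 0.4089037188758713 87.17673940427774 yaw 0.0038086693746041123
F shaker 0.2230329577581901 -0.49951086189749216 0.35487296037083516
clock 15.75 pos [ 501.06 -100.73   87.18] rpy [ 3.14 -0.    0.94] F [ 0.53 -0.12  0.35] open 0.3062570447726396
dist 0.12529498012433296 row [0.01 0.04 0.12] [ 0.  -0.   0.2]
```

View pics/wrist14.png

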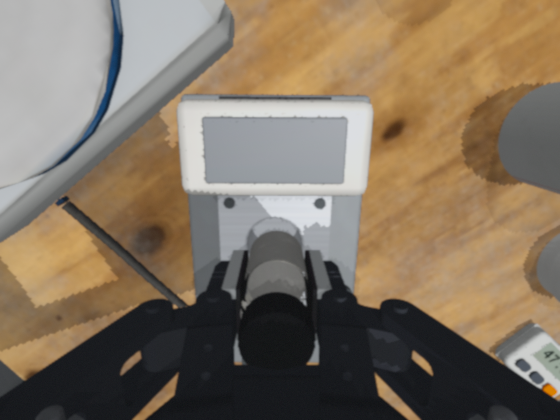

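View pics/two14.png

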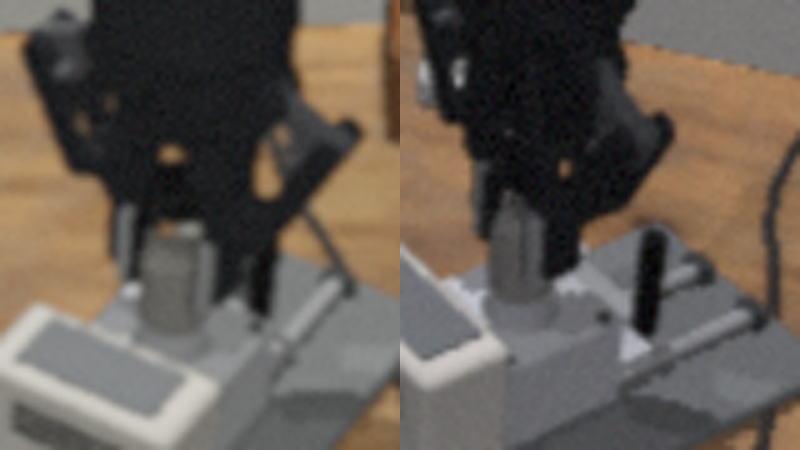

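Run:
```python
from ov import *
ov("pics/wrist14.png",np.load("w14.npy"),19.9,0.0,"pics/ov14.png",(205,185,345,285),5.5)
```

```text
(no output)
```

View pics/ov14.png

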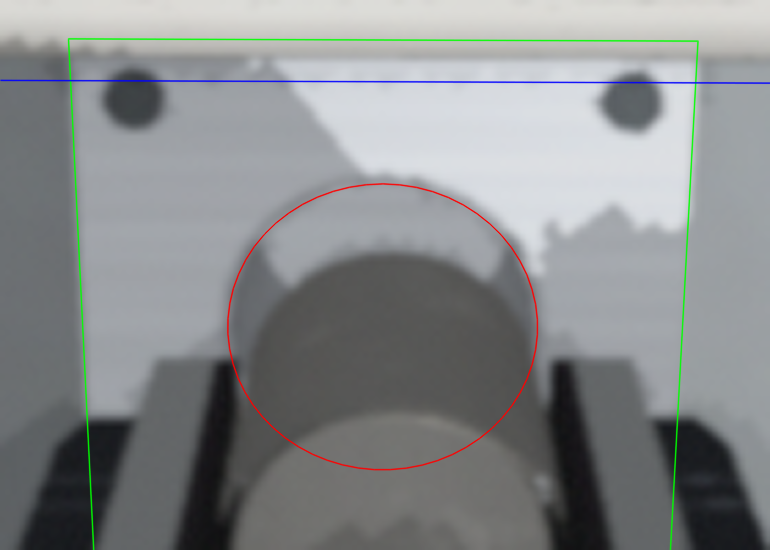

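Run:
```python
from fitw import *
x=np.load("shk.npy"); c,s=np.cos(x[2]),np.sin(x[2])
def toS(p): e=p[:2]-x[:2]; return np.array([c*e[0]+s*e[1],-s*e[0]+c*e[1]])
W=camw(np.load("w14.npy"))
f=lambda a,b:(205+(a+.5)/5.5-.5,185+(b+.5)/5.5-.5)
for z in(70,72,74): print(z,toS(ray(W,f(395,252),z))-[13.5,0])
print("bore far edge",toS(ray(W,f(383,181),61))-[15.5,0])
print("screws",[toS(ray(W,f(*q),61)) for q in((133,99),(634,102))])
# independent check: scene/side, vial foot bottom edge vs bore
for n in("scene","side"):
    C=cam(n); 
    vf=sh((19.9,0.0,72),x); print(n,"proj foot centre",proj(C,vf),"bore",proj(C,sh((19.9,0,61),x)))
```

```text
70 [18.23 -1.22]
72 [19.01 -1.21]
74 [19.78 -1.2 ]
bore far edge [20.15 -0.05]
screws [array([43.9 , 24.03]), array([ 43.78, -24.21])]
scene proj foot centre [[317.91 181.82]] bore [[317.6  185.99]]
side proj foot centre [[322.84 186.09]] bore [[322.56 190.21]]
```

Call:
jog_arm --series '[[[0.05,-0.08,0,0,0,0,2],[0.05,-0.08,0,0,0,0,2],[0.05,-0.08,0,0,0,0,2]]]'

```text
clock: 16.27
eef_pos: [500.4, -99.8, 86.8]
tcp_rot: [3.142, 0.0, 0.94]
contact_force: [0.4, 0.1, -0.8]
opening: 0.306
```

```bash
python3 gs.py 20 0 86 0
python3 - <<'E'
from fitw import *
x=np.load("shk.npy"); out=[]; t=np.linspace(0,2*np.pi,60)
offs={}
for n,x0,y0 in(("scene",285,125),("side",292,130)):
    now=cv2.cvtColor(r.grab_frame(n),cv2.COLOR_RGB2BGR); cv2.imwrite(f"pics/{n}15.png",now); C=cam(n); k=6; w,h=66,85
    b=proj(C,sh((19.9,0,61),x))[0]
    off=np.array({"scene":(318.9,187.7),"side":(324.2,191.3)}[n])-b; print(n,"off",off)
    for im,zs in((cv2.imread(f"pics/{n}13.png"),(61,)),(now,(61,72,))):
        im=cv2.resize(im[y0:y0+h,x0:x0+w],None,fx=k,fy=k,interpolation=cv2.INTER_CUBIC)
        for z in zs:
            rad=15.5 if z==61 else 13.5
            q=(proj(C,np.array([sh((19.9+rad*np.cos(a),rad*np.sin(a),z),x) for a in t]))+off-[x0,y0]+.5)*k-.5
            cv2.polylines(im,[np.round(q*8).astype(int).reshape(-1,1,2)],True,(0,0,255) if z==61 else (0,255,0),1,cv2.LINE_AA,3)
        out.append(cv2.resize(im,None,fx=.75,fy=.75,interpolation=cv2.INTER_AREA) if 0 else im)
a=np.vstack([np.hstack(out[:2]),np.hstack(out[2:])])
cv2.imwrite("pics/chk_scene.png",np.hstack(out[:2])); cv2.imwrite("pics/chk_side.png",np.hstack(out[2:]))
E
```

```text
now in shaker 20.254443961884448 1.4661542452018104 86.80159432256998 yaw 0.0038629547069136683
F shaker 0.26284642606308756 -0.24220509642168347 -0.8265299120419256
clock 16.275 pos [500.44 -99.79  86.8 ] rpy [3.14 0.   0.94] F [ 0.35  0.07 -0.83] open 0.30572858744027726
dist 0.16902376928820353 row [-0.03  0.15  0.08] [0.  0.  0.2]
scene off [1.3  1.71]
side off [1.64 1.09]
```

View pics/chk_scene.png

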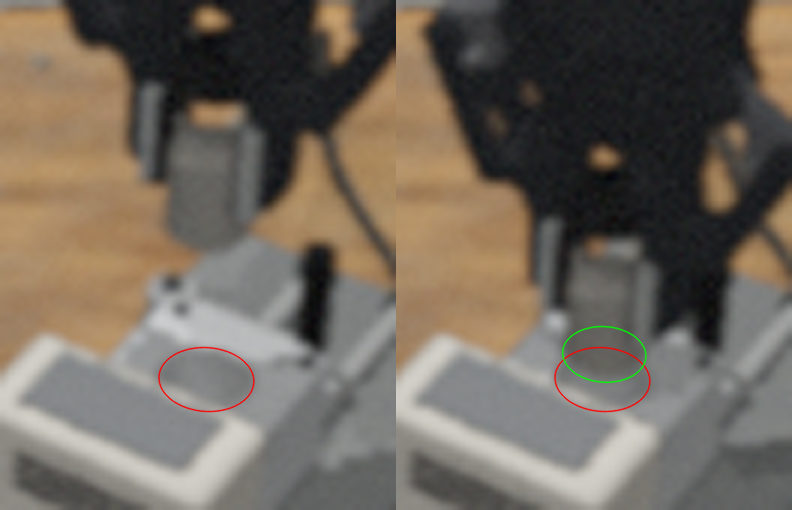

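View pics/chk_side.png

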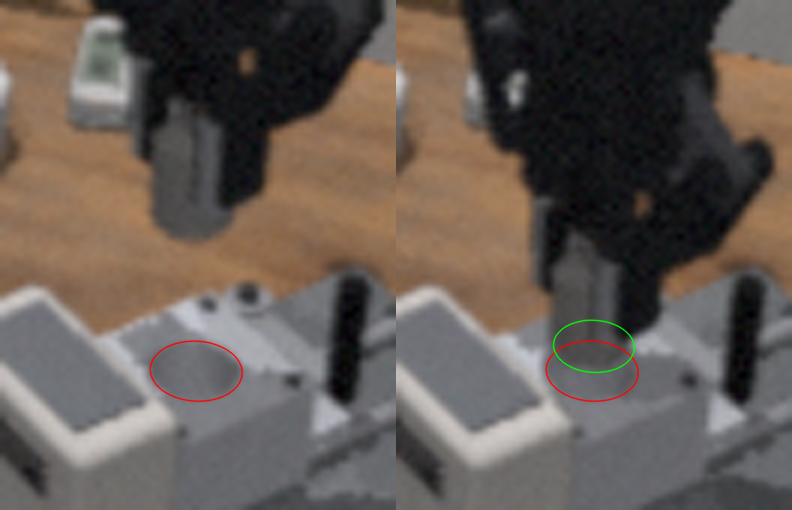

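Both fixed cameras agree. The vial's foot matches the predicted circle (centred on the bore, 11 mm above it) to within about 1 px (2 mm). The latch pin still stands behind the block. I'll settle, then hand in.

Call:
jog_arm --series '[[[0,0,0,0,0,0,2],[0,0,0,0,0,0,2],[0,0,0,0,0,0,2],[0,0,0,0,0,0,2]]]'

```text
clock: 16.88
eef_pos: [500.4, -99.8, 86.8]
tcp_rot: [3.142, -0.0, 0.94]
contact_force: [-0.5, -0.1, 0.9]
opening: 0.308
```

```bash
python3 gs.py 20 0 86 0
python3 - <<'E'
from h import *
print(abs(r.sense()["qvel"]).max())
im=save("wrist","w16"); sc=save("scene","s16"); cv2.imwrite("pics/fin.png",np.hstack([cv2.resize(im,(400,300)),cv2.resize(sc,(400,300))]))
E
```

```text
now in shaker 20.241491178694552 1.4640118770194395 86.77976626803267 yaw 0.003785215857021851
F shaker -0.3704638678362801 0.3641496872939082 0.8757854480985567
clock 16.875 pos [500.43 -99.81  86.78] rpy [ 3.14 -0.    0.94] F [-0.51 -0.08  0.88] open 0.3077116256784587
dist 0.16762112629984582 row [-0.02  0.15  0.08] [ 0.  -0.   0.2]
0.00040179039596591215
```

View pics/fin.png

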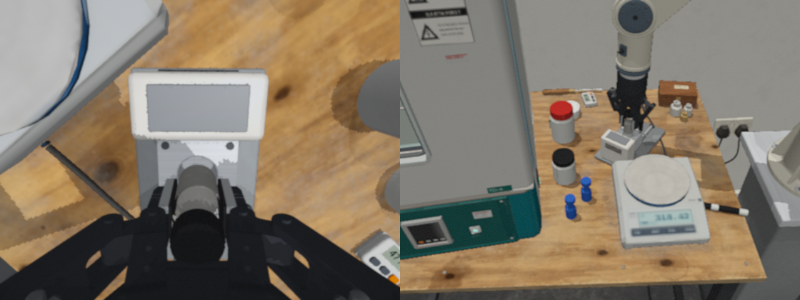

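The arm is at rest, the vial is over the bore, and the jars, tin and blue look-alikes stand where they were.

```bash
python3 -c "
from rig import r
print(r.sign_off())"
```

```text
the job is handed in; nothing more can be done
None
```

The job is handed in, at about 17 s of the 67 s allowed. No verdict was reported, so what follows rests on my own checks.

- **Holder block:** I pushed it until it hit the stop. The force rose from 12 to 28 N with no further travel. The images put the bore about 40 mm further along than at the start, which fits the end stop.
- **Latch:** I pinched the pin and swung it about its hinge to about 1.57 rad. The pictures show it lying across behind the foot, and it was still there at the end.
- **Vial:** I gripped the glass vial with the black cap at 30 N. The fingers stopped at about 26 mm, which fits its 27 mm width. It stayed upright and did not slip in the hand view, and it is now held over the bore.
- **Final position:** By the tool height, the foot is about 10 to 11 mm above the bore's mouth. The wrist camera showed it about 1.5 mm off centre, so I moved it about 1 mm to correct that. The arm was at rest (joint speeds about 0.0004 rad/s) with no contact force beyond noise.
- **Jars, tin and blue look-alikes:** By eye in the last pictures they stand where they started.

**Disagreements:** Early on, the fixed cameras and the wrist camera disagreed by up to about 4 mm on the shaker's position, so I worked from the wrist camera. At the end the side camera still placed the vial about 1 px (2 mm) to one side, and the wrist camera did not show that.

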